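# Turn the cooling carousel and hang up the welded tee piece

## Task

First turn the hook carousel by its crank peg until its one empty hook stands over the pointer tab that sticks out of the carousel's foot on the robot's side. Then pick up the welded tee piece that has the rectangular window in its upright plate and hang it by that window on the empty hook, behind the upturned tip, hanging still and upright, with the hook still over the pointer tab.

Things in the scene. Friction and masses are not known exactly. Their poses are not given: they have to be found in the camera images.
- carousel: Fixed grey foot disc, 180 mm across. Origin: underside centre, on the vertical turning axis, at bench height. A pointer tab 24 mm wide sticks out along its -x to 142 mm from the axis, roughly towards the robot. Above it turns a turret with four radial hooks 90 degrees apart; three carry clamped-on plates (within 165 mm of the axis, tops 216 mm above the bench) that turn with it. One is empty.
- hook (a point): Seat of the empty hook: on its bar's upper side, 120 mm from the axis, 170 mm above the bench. Level round bar 8 mm thick, running radially (point's -x is outward, z up) from the hub (20 mm radius, top 212 mm up) to 150 mm from the axis, where a tip of the same thickness turns up to 12 mm above the bar's upper side. The piece may hang 100 to 140 mm from the axis.
- peg (a point): Centre of the top of the crank peg: upright round steel peg 16 mm in diameter, 53 mm tall, top 265 mm above the bench, on a flat crank bar, 60 mm from the axis, straight across it from the empty hook. Moving it round the axis turns the hooks by the same angle, either way, without stops; friction 3 to 4 N at the peg, stays where left.
- coupon: Piece to hang: loose steel upside-down T, 0.5 kg, standing near a solid tee and a pipe on a plate. Foot 50 (x) by 70 (y) by 8 mm; on its middle an upright plate 8 mm thick (x), 70 mm wide (y), top 134 mm above the underside. Window through it along x: 46 mm wide, 46 to 88 mm above the underside; solid above, to grip. Origin: underside centre, z up. Front and back alike.
Things that resemble listed ones, but are neither listed nor needed, are in the scene too. What is shaped like the coupon but green or purple is not meant.

How it is judged:
By the outcome, as a careful person would: the job done as asked, in the order asked, and still so for the second after the job is handed in, with the robot touching nothing.
It also fails if it takes over 67 s, if anything falls off the work surface, if the arm or the gripper's body presses on something with over 40 N, if the wrist force passes 120 N, or if a joint passes its speed limit or range.

## Robot

A 6-joint arm with a two-finger parallel gripper is mounted at the origin on the work surface. World frame = base frame: x ahead of the robot, y to its left, z up, the work surface at z = 0. Lengths are in m, angles in rad, forces in N, time in s.
With the tool pointing down it reaches from about 0.275 to 0.825 m from the base axis. Payload 4.9 kg.
Tool frame: the origin (TCP) lies midway between the tips of the shut fingers; the grasp point (between the pads) lies arm.grip_point_offset behind it (arm.grip_point_offset is the distance from the TCP to the grasp point, in m); z points along the fingers, y is the line along which they close (so a half turn about z gives the same grasp; the last joint's range is limited). The gripper opens to 85 mm and grips with 20 to 120 N. Pads are 22 mm wide; open, the fingers measure 114 mm over their backs; the gripper's body (76 mm by 85 mm) begins 54 mm behind the grasp point. The pads swing forward as they close: fully open they stand 13 mm farther back than shut.
Start: joints at [-1.303, 0.326, -0.193, 1.052, 0, 1.437], TCP at [0.215, -0.506, 0.196] pointing down, gripper open.
Joint ranges: [-2.65, 2.65], [-0.97, 1.79], [-1.3, 1.35], [-1.93, 2.1], [-1.47, 1.37], [-3.14, 3.14]. Speed limits (rad/s): [2.57, 2.57, 3.14, 3.14, 3.14, 3.14].

## Interface

Orientations are given as a rotation vector (axis times angle).
In Python, from workcell import status, imaging, workorder, models, arm gives the robot as it stands.
- The arm moves only by the tool arm_command, never from a script. Its argument "steps" is text: rows parted by semicolons, each of 5 numbers parted by spaces: the shift along the tool's x, y, z in m, then the turn about the tool's z in degrees, then the finger opening in m, from 0 to 0.0854. A call has 1 to 5 rows; each row is the pose to reach, as a shift and turn from the pose commanded when the call began, along the tool's axes at that moment; what a row does not reach only later rows make up. A row lasts 1/10 s, in which the tool goes at most 50 mm and 8.59 degrees, less where a joint would pass 70% of its speed; a pose out of reach is approached as far as the arm can. A call with a gripper value outside its range is refused whole. The fingers move at their own pace and stop on an object; "grip_force" is the grip in N (left out, the last holds). Time passes only in rows, so rows that repeat a pose let the fingers close. It gives the time, the measured TCP pose, the force, the opening and the grip force at its end, in the units of the state.
- status.get_state(): the state, without advancing time (a new reading comes with each control period).
- imaging.get_image(name): name is "side" or "top" or "wrist"; returns a dict with "pixels" (400x640x3 uint8, blue, green, red), "K" (3x3 intrinsics, pixels), "k1" (the pictures are not rectified: a ray, as slopes to the right and down, at radius r is drawn at 1 + k1 r^2 times it, then the intrinsics apply), "R" (3x3) and "t" (3): a world point X has camera coordinates R X + t. Camera axes: x right, y down, z forward; pixel columns grow to the right and rows downward; lengths in m; the calibration is good to about 2 mm. A picture is of the moment at which its call begins. There is no depth.
- workorder.hand_in(): hands the job in; it is judged then, once.
Trained networks look in the newest picture that a camera, given by its name, has taken for a name from the list of things; names that differ only in an ending like _2 or _b are one class to them, and where a whole thing is asked for, a point or a joint stands for the part that bears it (a point fixed in the world has none). Each returns a list of dicts, best first, with "p" (0 to 1); they miss things now and then, are a little off and sometimes report something else, mostly with a low value. They report only what shows in the picture. A call takes as long as a camera call. They do not tell look-alikes from the thing itself.
- models.search_frame(query, camera): "xy" ([column, row] in pixels, amid what is visible of it).
- models.spot_point(query, camera): "xy" ([column, row] in pixels: a listed point, or the origin of a listed thing).
The state is a dict: "time_s": time; "q": joint angles; "qd": joint speeds; "tau": joint torques, N m; "tcp_pos": TCP position; "ee_rot": TCP orientation; "force": force on the tool from outside, world axes, zero at the start; "ft_torque": the same for the moment, N m; "gripper_width": finger opening in m; "grasp_force": force on a finger pad.
Only numpy, scipy, OpenCV 4.12 (cv2) and the standard library are available. Lean on these libraries where they do the work, as an engineer would, in place of code of your own. Each camera call takes 0.05 s, during which the arm holds its last target. There are 200 camera calls.

## Working session

There is one attempt and no reset: what is moved stays moved. The work goes in short steps, Python scripts to look and compute and a tool call to move; the robot and the scene stay as the last step left them, time stands still between calls to the robot, and variables do not carry over. Pictures are saved under pics/ and viewed, at most 10 in all, crops included, and the job is handed in when it is done.

Besides the shell and the picture viewer there is one more tool, called after "Call:" as name(argument=value, ...) on one line, values as JSON. arm_command: Moves the arm, as the interface text tells. Its arguments: {"type":"object","properties":{"steps":{"type":"string"},"grip_force":{"type":"number"}},"required":["steps"]}

```bash
ls; mkdir -p pics; cat > h.py <<'E'
import numpy as np, cv2
from scipy.spatial.transform import Rotation as Ro
from workcell import status, imaging, workorder, models, arm
def cam(im):
    K=np.array(im["K"]);R=np.array(im["R"]);t=np.array(im["t"]);return K,R,t,np.array([im["k1"],0,0,0,0.])
def proj(im,X):
    K,R,t,d=cam(im);return cv2.projectPoints(np.atleast_2d(np.float64(X)),cv2.Rodrigues(R)[0],t,K,d)[0][:,0]
def ray(im,xy):
    K,R,t,d=cam(im);u=cv2.undistortPoints(np.float64([[xy]]),K,d)[0,0]
    v=R.T@np.array([u[0],u[1],1]);return -R.T@t,v
def atz(im,xy,z):
    c,v=ray(im,xy);return c+v*(z-c[2])/v[2]
def tri(a):
    A=0;b=0
    for im,xy in a:
        c,v=ray(im,xy);v=v/np.linalg.norm(v);P=np.eye(3)-np.outer(v,v);A=A+P;b=b+P@c
    return np.linalg.solve(A,b)
E
python3 - <<'E'
from h import *
print(arm.grip_point_offset)
s=status.get_state();print({k:np.round(v,3).tolist() for k,v in s.items()})
ims={}
for n in ["side","top","wrist"]:
    im=imaging.get_image(n);ims[n]=im
    cv2.imwrite(f"pics/{n}0.png",im["pixels"])
    K,R,t,d=cam(im);print(n,np.round(-R.T@t,3),K[0,0],d[0],np.round(R[2],2))
    for q in ["hook","peg","coupon","carousel"]:
        r=models.spot_point(q,n)
        print(q,[(np.round(x["xy"]).tolist(),round(x["p"],2)) for x in r[:5]])
E
```

```text
pics
0.0187
{'time_s': 0.0, 'q': [-1.303, 0.327, -0.194, 1.052, 0.0, 1.437], 'qd': [0.001, 0.001, -0.001, -0.001, -0.001, -0.001], 'tau': [-0.002, -44.34, 26.244, 0.016, -0.0, -0.0], 'tcp_pos': [0.215, -0.506, 0.195], 'ee_rot': [-3.077, -0.627, 0.0], 'force': [-0.507, -0.529, 0.665], 'ft_torque': [0.039, -0.02, 0.041], 'grasp_force': 0.0, 'gripper_width': 0.085}
side [ 0.527 -0.653  0.623] 378.2567519921757 -0.057702812541731124 [ 0.08  0.76 -0.64]
hook [([354.0, 167.0], 0.63)]
peg [([308.0, 93.0], 0.85)]
coupon [([352.0, 264.0], 0.9), ([247.0, 264.0], 0.77), ([405.0, 325.0], 0.74), ([349.0, 313.0], 0.69)]
carousel [([321.0, 198.0], 0.66)]
top [ 0.399 -0.123  1.061] 409.89518929771333 -0.05661984916464841 [ 0.18  0.01 -0.98]
hook [([269.0, 158.0], 0.96)]
peg [([183.0, 184.0], 0.78)]
coupon [([321.0, 183.0], 0.91), ([370.0, 188.0], 0.83), ([313.0, 265.0], 0.75), ([387.0, 151.0], 0.57)]
carousel [([238.0, 196.0], 0.74)]
wrist [ 0.286 -0.477  0.375] 300.3395912449109 0.018497818440543257 [-0.28 -0.12 -0.95]
hook []
peg []
coupon []
carousel []
```

View pics/side0.png

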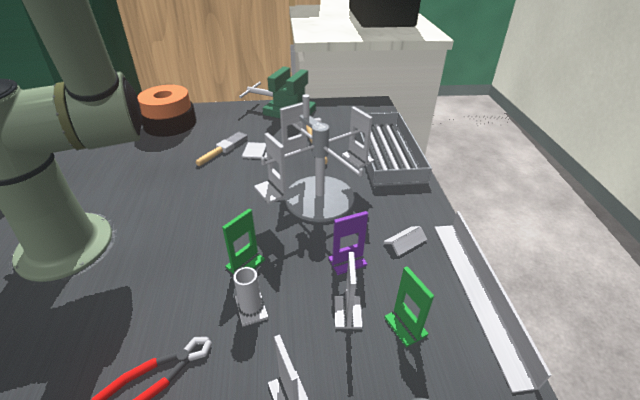

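View pics/top0.png

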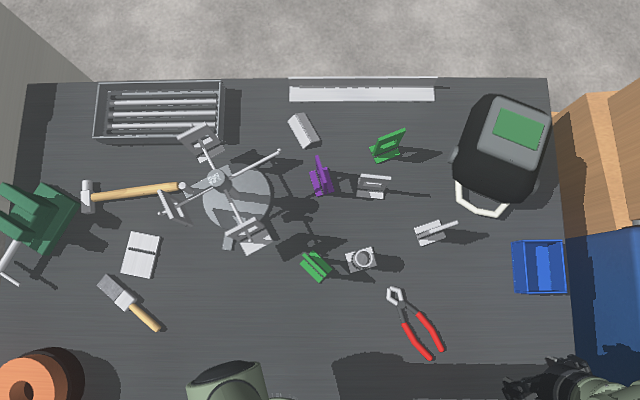

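Steel look-alikes: tee A top (373,186) / side (349,300), and tee B top (435,232) / side (285,375). Others are the green tees at top (387,148) and (316,265), the purple one at (320,178), and the pipe at (361,259). The empty hook points to top (280,152). The tab looks to be near (255,248). I'll check this with close crops.

```bash
python3 - <<'E'
import cv2,numpy as np
t=cv2.imread("pics/top0.png");s=cv2.imread("pics/side0.png")
f=lambda i,x,y,w,h,W,H:cv2.resize(i[y:y+h,x:x+w],(W,H),interpolation=cv2.INTER_CUBIC)
a=f(t,340,160,133,100,400,300);b=f(s,240,240,133,160,400,300)
c=f(t,150,110,150,150,400,300);d=f(s,240,80,150,140,400,300)
cv2.imwrite("pics/crop1.png",np.vstack([np.hstack([a,b]),np.hstack([c,d])]))
E
```

```text
(no output)
```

View pics/crop1.png

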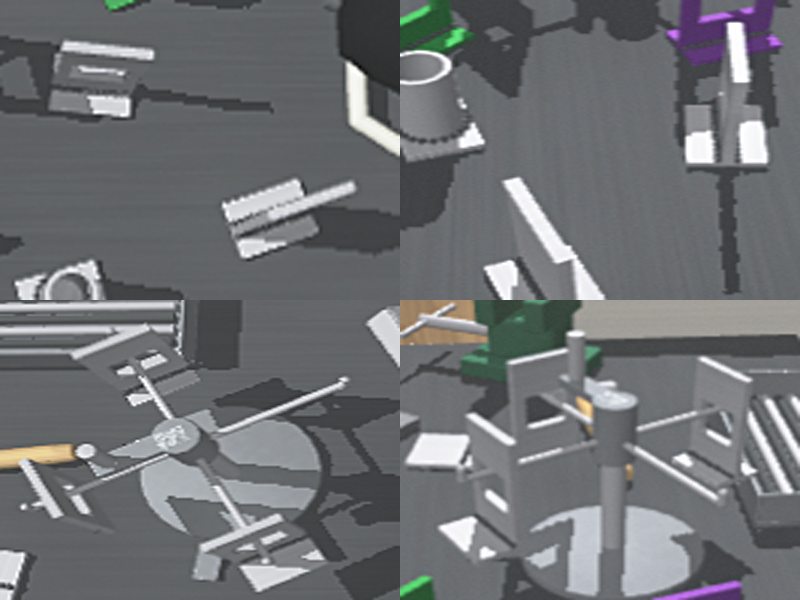

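Crop 1: tee A (top 373,186) shows its window as a bright slot, while tee B is solid, so A is the coupon. The empty hook is the bare bar ending at top (279,152). The tab seems to poke out at about top (228,242). Next I measure them.

```bash
python3 - <<'E'
from h import *
T=imaging.get_image("top");S=imaging.get_image("side")
for n,a,b,z in [("hook",(269,158),(354,167),.17),("peg",(183,184),(308,93),.265),("coupon",(370,188),(349,313),0),("tip",(279.5,152),(361,166),.182),("foot",(238,196),(321,198),0)]:
    print(n,np.round(tri([(T,a),(S,b)]),3),np.round(atz(T,a,z),3),np.round(atz(S,b,z),3))
# tab candidates & foot disc edges (unknown thickness)
print("tab?",np.round(atz(T,(228,243),.008),3))
# coupon geometry: top edge ends from top image crop: (65,45),(153,53) in 3x
for xy in [(340+63/3,160+46/3),(340+153/3,160+54/3)]: print("edge",np.round(atz(T,xy,.134),3))
for xy in [(340+50/3,160+108/3),(340+130/3,160+117/3)]: print("footnear",np.round(atz(T,xy,.008),3))
g=cv2.cvtColor(T["pixels"],cv2.COLOR_BGR2GRAY)
crop=cv2.resize(T["pixels"][170:262,190:290],(800,600),interpolation=cv2.INTER_CUBIC)
crop=np.clip(crop.astype(float)*1.6,0,255).astype(np.uint8)
cv2.imwrite("pics/crop2.png",crop)
E
```

```text
hook [0.668 0.008 0.167] [0.664 0.008 0.17 ] [0.67  0.005 0.17 ]
peg [0.584 0.165 0.269] [0.583 0.166 0.265] [0.586 0.175 0.265]
coupon [ 0.631 -0.237 -0.003] [ 0.63  -0.237  0.   ] [ 0.63  -0.239 -0.   ]
tip [ 0.676 -0.018  0.186] [ 0.674 -0.017  0.182] [ 0.682 -0.01   0.182]
foot [0.611 0.112 0.003] [0.611 0.113 0.   ] [0.613 0.116 0.   ]
tab? [0.486 0.133 0.008]
edge [ 0.631 -0.202  0.134]
edge [ 0.625 -0.272  0.134]
footnear [ 0.607 -0.201  0.008]
footnear [ 0.599 -0.27   0.008]
```

View pics/crop2.png

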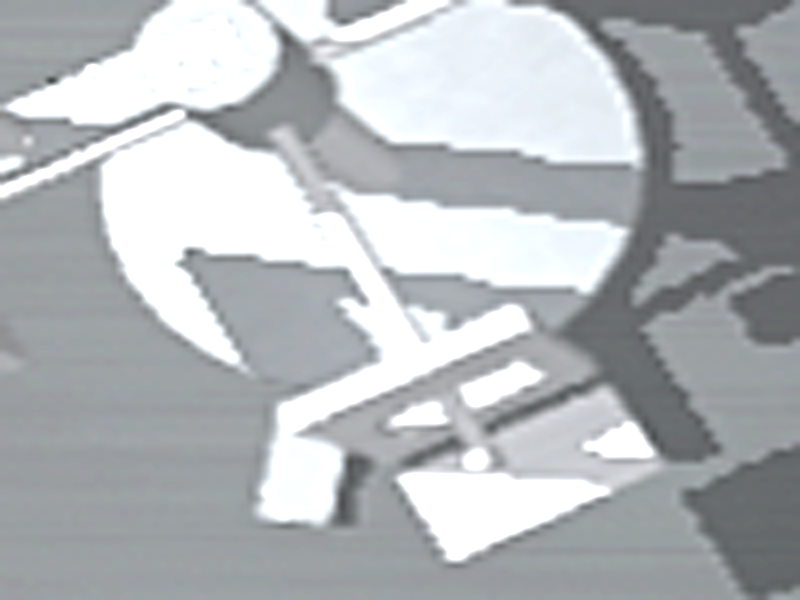

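Crop 2: the tab's outer end corners are at crop (258,518) and (328,525), which is about top (222..231,250). It lies beside a hung plate.

```bash
python3 - <<'E'
from h import *
T=imaging.get_image("top")
f=lambda x,y:(190+x/8-.44,170+y*92/600-.44)
A=np.array([.612,.113])
for z in (.006,.012,.02):
  P=[atz(T,f(*p),z) for p in [(258,518),(328,525),(277,430),(345,455)]]
  m=(P[0]+P[1])[:2]/2; d=m-A
  print(z,np.round(P,4)[:,:2].tolist(),"width",np.linalg.norm(P[0]-P[1]),"r",np.linalg.norm(d),"ang",np.degrees(np.arctan2(d[1],d[0])),
   "edge dir",np.degrees(np.arctan2(*(P[0]-P[2])[1::-1])), "end normal",np.degrees(np.arctan2(*(P[1]-P[0])[1::-1]))-90)
  E=[atz(T,f(*p),z)[:2] for p in [(642,150),(103,180),(630,230),(590,300),(125,270),(170,325),(240,370),(600,50),(560,10)]]
  from scipy.optimize import least_squares
  r=least_squares(lambda c:[np.linalg.norm(e-c[:2])-c[2] for e in E],[.61,.11,.09]).x;print("disc",r)
E
```

```text
0.006 [[0.4705, 0.1492], [0.4677, 0.1263], [0.5054, 0.1443], [0.4954, 0.1217]] width 0.023022341975984097 r 0.14504761859369214 ang 170.18246703270162 edge dir 172.0036573438368 end normal -186.9721569702504
disc [0.60981118 0.11668017 0.0897255 ]
0.012 [[0.4701, 0.1476], [0.4673, 0.1249], [0.5048, 0.1427], [0.4948, 0.1203]] width 0.022891361078453444 r 0.14519722826869116 ang 170.78714189523097 edge dir 172.00365734383686 end normal -186.97215697025035
disc [0.60860977 0.1153142  0.08921503]
0.02 [[0.4695, 0.1455], [0.4668, 0.123], [0.504, 0.1407], [0.4941, 0.1184]] width 0.022716719881745815 r 0.1454218010869367 ang 171.5913120146332 edge dir 172.00365734383692 end normal -186.97215697025035
disc [0.60700789 0.11349289 0.08853439]
```

Call:
arm_command(steps="0.16 -0.126 -0.105 0 0.0854; 0.16 -0.126 -0.105 0 0.0854; 0.16 -0.126 -0.105 0 0.0854; 0.16 -0.126 -0.105 0 0.0854; 0.16 -0.126 -0.105 0 0.0854", grip_force=20)

```text
time_s: 1.4
tcp_pos: [0.3143, -0.3256, 0.3029]
ee_rot: [3.076, 0.629, 0.002]
force: [-0.1, -0.7, -0.5]
gripper_width: 0.0852
grasp_force: 0.0
```

Call:
arm_command(steps="0.05 -0.04 0 0 0.06; 0.09 -0.07 0 0 0.06; 0.13 -0.1 0 0 0.06; 0.17 -0.13 0 0 0.06; 0.20 -0.155 0 0 0.06")

```text
time_s: 1.9
tcp_pos: [0.4359, -0.1077, 0.3011]
ee_rot: [3.078, 0.626, 0.001]
force: [0.2, -0.8, 0.0]
gripper_width: 0.0602
grasp_force: 0.0
```

Call:
arm_command(steps="0 0 0 -8 0.05; 0 0 0 -16 0.05; 0 0 0 -24 0.05; 0 0 0 -32 0.05; 0 0 0 -40 0.05")

```text
time_s: 2.4
tcp_pos: [0.4352, -0.1093, 0.3009]
ee_rot: [2.673, 1.65, 0.0]
force: [0.4, 0.0, 1.0]
gripper_width: 0.0501
grasp_force: 0.0
```

Call:
arm_command(steps="0 0 0 -8 0.05; 0 0 0 -16 0.05; 0 0 0 -24 0.05; 0 0 0 -32 0.05; 0 0 0 -40 0.05")

```text
time_s: 2.9
tcp_pos: [0.4351, -0.1095, 0.3009]
ee_rot: [1.948, 2.465, 0.0]
force: [-0.9, -0.4, -0.4]
gripper_width: 0.0498
grasp_force: 0.0
```

Call:
arm_command(steps="0.036 0.032 0 0 0.05; 0.072 0.064 0 0 0.05; 0.108 0.096 0 0 0.05; 0.144 0.128 0 0 0.05; 0.18 0.16 0 0 0.05")

```text
time_s: 3.4
tcp_pos: [0.5512, 0.1037, 0.3009]
ee_rot: [1.955, 2.459, 0.0]
force: [0.1, -0.8, 0.1]
gripper_width: 0.0502
grasp_force: 0.0
```

```bash
cat >> h.py <<'E'
def delta(target):
    s=status.get_state();M=Ro.from_rotvec(s["ee_rot"]).as_matrix();p=np.array(s["tcp_pos"])
    return np.round(M.T@(np.array(target)-p),4), np.degrees(np.arctan2(M[1,0],M[0,0]))
E
python3 - <<'E'
from h import *
S=[]
for n in ["side","top","wrist"]:
    im=imaging.get_image(n);cv2.imwrite(f"pics/{n}1.png",im["pixels"])
    for q,z in [("peg",.265),("hook",.17),("carousel",0)]:
        r=models.spot_point(q,n)
        for x in r[:2]: print(n,q,np.round(x["xy"],1),round(x["p"],2),np.round(atz(im,x["xy"],z),4))
print(delta([.584,.167,.3]))
E
```

```text
side peg [307.1  93.2] 0.62 [0.584  0.1741 0.265 ]
side hook [353.1 165.8] 0.74 [0.669  0.0092 0.17  ]
side carousel [320.1 198.3] 0.71 [0.6102 0.1153 0.    ]
top hook [268.1 157.5] 0.84 [0.6651 0.0097 0.17  ]
top carousel [237.1 195.8] 0.94 [0.6113 0.1153 0.    ]
wrist peg [383.7 131.1] 0.89 [0.5816 0.168  0.265 ]
wrist carousel [356.  155.6] 0.65 [0.6087 0.113  0.    ]
(array([0.0567, 0.0476, 0.0012]), np.float64(102.93634798080114))
```

Call:
arm_command(steps="0.03 0.025 0 0 0.05; 0.0555 0.0455 0 0 0.05; 0.0555 0.0455 0.03 0 0.05; 0.0555 0.0455 0.06 0 0.05; 0.0555 0.0455 0.075 0 0.05")

```text
time_s: 4.5
tcp_pos: [0.581, 0.1659, 0.2231]
ee_rot: [-1.954, -2.457, 0.004]
force: [-1.2, -0.0, 0.5]
gripper_width: 0.05
grasp_force: 0.0
```

```bash
python3 - <<'E'
from h import *
im=imaging.get_image("wrist");cv2.imwrite("pics/wrist2.png",im["pixels"])
print(delta([.583,.168,.226]))
E
```

```text
(array([ 0.0017,  0.0034, -0.0047]), np.float64(102.99778820029411))
```

View pics/wrist2.png

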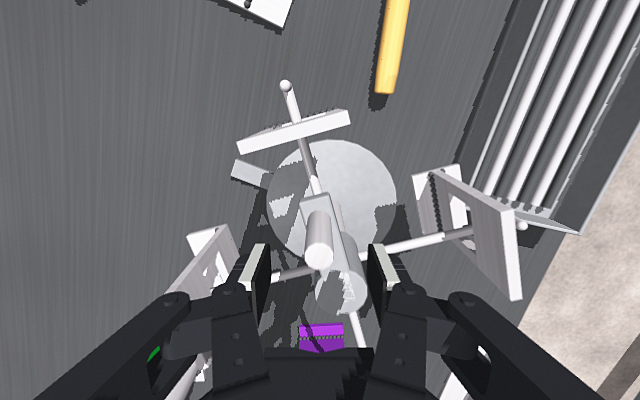

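The wrist picture shows the peg top at (318,250), between the pads at about columns 262 and 385. The tab shows at (248,172). I'll check the centring numerically, and the tab direction as well.

```bash
python3 - <<'E'
from h import *
im=imaging.get_image("wrist");p=status.get_state()["tcp_pos"]
print(proj(im,[p[0],p[1],.265]),[ (x["xy"],x["p"]) for x in models.spot_point("peg","wrist")])
for q in [(318,252),(318,255)]: print(atz(im,q,.265))
g=cv2.resize(im["pixels"][120:220,200:333],(798,600),interpolation=cv2.INTER_CUBIC);cv2.imwrite("pics/crop3.png",g)
E
```

```text
[[318.4407591  262.70006936]] [([321.7, 261.2], 0.91)]
[0.57891051 0.17140248 0.265     ]
[0.57928252 0.16978017 0.265     ]
```

View pics/crop3.png

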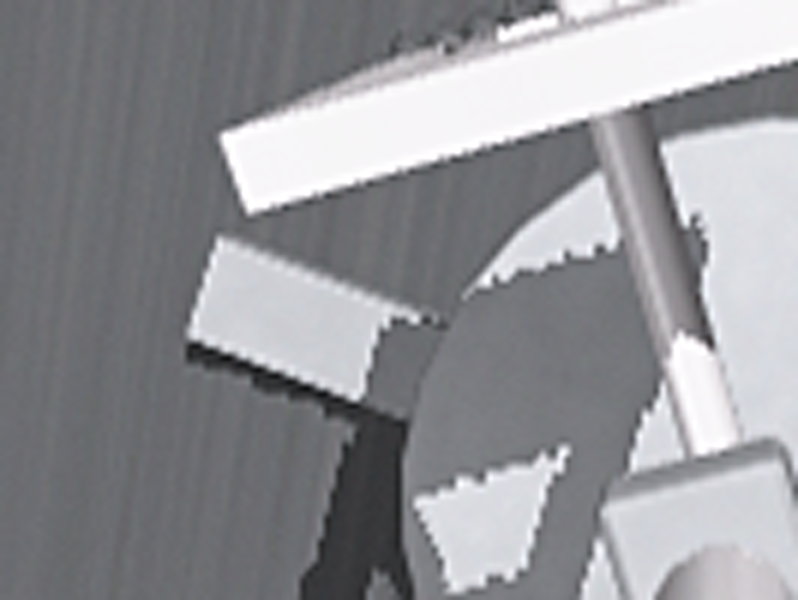

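Crop 3 shows the tab clearly: its long edges run (225,238)→(425,316) and (190,345)→(400,416). I work out its direction from these.

```bash
python3 - <<'E'
from h import *
im=imaging.get_image("wrist")
f=lambda x,y:(200+x/6-.4,120+y/6-.4)
for z in (.006,.012,.02):
  P=[atz(im,f(*p),z)[:2] for p in [(225,238),(425,316),(190,345),(400,416)]]
  a=lambda d:round(np.degrees(np.arctan2(d[1],d[0])),1)
  m=(P[0]+P[2])/2
  print(z,m,"w",np.linalg.norm(P[0]-P[2]),"dirs",a(P[0]-P[1]),a(P[2]-P[3]),"from axis",a(m-[.611,.1145]),np.linalg.norm(m-[.611,.1145]))
E
```

```text
0.006 [0.47158158 0.13528285] w 0.026276849822797772 dirs 170.9 173.3 from axis 171.5 0.14095894079722399
0.012 [0.4729932  0.13685852] w 0.0258808890656267 dirs 170.9 173.3 from axis 170.8 0.13980621863422238
0.02 [0.47487537 0.13895941] w 0.025352941389398552 dirs 170.9 173.3 from axis 169.8 0.1383046517810514
```

Call:
arm_command(steps="0.001 0.001 0 0 0.03; 0.001 0.001 0 0 0.01; 0.001 0.001 0 0 0.01; 0.001 0.001 0 0 0.01; 0.001 0.001 0 0 0.01", grip_force=20)

```text
time_s: 5.2
tcp_pos: [0.5829, 0.1677, 0.2269]
ee_rot: [1.955, 2.459, 0.001]
force: [-3.4, -0.4, 6.2]
gripper_width: 0.0139
grasp_force: 19.7
```

```bash
cat > arc.py <<'E'
import numpy as np
def rows(a0,yaw,da=-6,dt=4,n=5,r=60.):
    y=np.radians(yaw);X=np.array([np.cos(y),np.sin(y)]);Y=np.array([np.sin(y),-np.cos(y)])
    P=lambda a:r*np.array([np.cos(np.radians(a)),np.sin(np.radians(a))])
    return "; ".join(f"{X@d/1000:.4f} {Y@d/1000:.4f} 0 {dt*(k+1):g} 0.01" for k in range(n) for d in [P(a0+da*(k+1))-P(a0)])
if __name__=="__main__":
    a,y=118,103
    for i in range(4): print(rows(a,y)); a-=30;y-=20
E
python3 arc.py
```

```text
0.0013 0.0061 0 4 0.01; 0.0020 0.0124 0 8 0.01; 0.0020 0.0187 0 12 0.01; 0.0013 0.0249 0 16 0.01; 0.0000 0.0311 0 20 0.01
0.0002 0.0063 0 4 0.01; -0.0002 0.0125 0 8 0.01; -0.0013 0.0187 0 12 0.01; -0.0030 0.0248 0 16 0.01; -0.0054 0.0306 0 20 0.01
-0.0009 0.0062 0 4 0.01; -0.0024 0.0123 0 8 0.01; -0.0045 0.0182 0 12 0.01; -0.0073 0.0239 0 16 0.01; -0.0106 0.0292 0 20 0.01
-0.0019 0.0060 0 4 0.01; -0.0045 0.0117 0 8 0.01; -0.0076 0.0171 0 12 0.01; -0.0113 0.0222 0 16 0.01; -0.0155 0.0269 0 20 0.01
```

Call:
arm_command(steps="0.0013 0.006 0 4 0.01; 0.002 0.0125 0 8 0.01; 0.002 0.0185 0 12 0.01; 0.0013 0.025 0 16 0.01; 0 0.031 0 20 0.01")

```text
time_s: 5.7
tcp_pos: [0.6125, 0.175, 0.2269]
ee_rot: [-2.354, -2.078, -0.0]
force: [-4.5, 0.9, 6.4]
gripper_width: 0.0135
grasp_force: 20.0
```

```bash
cat > chk.py <<'E'
from h import *
A=np.array([.611,.1145])
p=np.array(status.get_state()["tcp_pos"]);d=p[:2]-A;print("tcp",p,"r",np.linalg.norm(d),"ang",np.degrees(np.arctan2(d[1],d[0])),delta(p)[1])
for n,q,z in [("side","hook",.17),("top","hook",.17),("wrist","peg",.265)]:
    im=imaging.get_image(n);cv2.imwrite(f"pics/last_{n}.png",im["pixels"])
    for x in models.spot_point(q,n)[:2]:
        P=atz(im,x["xy"],z);d=P[:2]-A;print(n,q,np.round(x["xy"]),round(x["p"],2),np.round(P,4),"r",round(np.linalg.norm(d),3),"ang",round(np.degrees(np.arctan2(d[1],d[0])),1))
E
python3 chk.py
```

```text
tcp [0.61251003 0.17499393 0.22692935] r 0.06051277608275289 ang 88.57010073795196 82.87226056470764
side hook [325. 171.] 0.8 [ 0.6064 -0.0044  0.17  ] r 0.119 ang -92.2
top hook [273. 185.] 0.98 [ 0.6004 -0.0029  0.17  ] r 0.118 ang -95.2
wrist peg [321. 262.] 0.91 [0.6158 0.1721 0.265 ] r 0.058 ang 85.2
```

Turning well, with low forces.

Call:
arm_command(steps="0.0002 0.0063 0 4 0.01; -0.0002 0.0125 0 8 0.01; -0.0013 0.0187 0 12 0.01; -0.003 0.0248 0 16 0.01; -0.0054 0.0306 0 20 0.01")

```text
time_s: 6.5
tcp_pos: [0.6419, 0.1668, 0.2268]
ee_rot: [-2.677, -1.639, -0.001]
force: [-4.2, 3.4, 8.0]
gripper_width: 0.0132
grasp_force: 20.6
```

Call:
arm_command(steps="-0.0009 0.0062 0 4 0.01; -0.0024 0.0123 0 8 0.01; -0.0045 0.0182 0 12 0.01; -0.0073 0.0239 0 16 0.01; -0.0106 0.0292 0 20 0.01")

```text
time_s: 7.0
tcp_pos: [0.6638, 0.1445, 0.2268]
ee_rot: [-2.92, -1.149, -0.002]
force: [-2.9, 3.9, 7.5]
gripper_width: 0.0137
grasp_force: 20.7
```

Call:
arm_command(steps="-0.0019 0.006 0 4 0.01; -0.0045 0.0117 0 8 0.01; -0.0076 0.0171 0 12 0.01; -0.0113 0.0222 0 16 0.01; -0.0155 0.0269 0 20 0.01")

```text
time_s: 7.5
tcp_pos: [0.6718, 0.1146, 0.2268]
ee_rot: [-3.075, -0.624, -0.005]
force: [0.1, 6.2, 5.5]
gripper_width: 0.0131
grasp_force: 20.6
```

```bash
python3 chk.py; python3 -c "
from arc import *
print(rows(-2,23,da=-3,dt=0,n=3))"
```

```text
tcp [0.67177144 0.11463703 0.2268203 ] r 0.06077159486417294 ang 0.12919046299036963 22.952846155333862
side hook [265. 146.] 0.59 [0.4806 0.1076 0.17  ] r 0.131 ang -177.0
top hook [217. 234.] 0.69 [0.4932 0.1194 0.17  ] r 0.118 ang 177.6
wrist peg [319. 266.] 0.78 [0.6682 0.1098 0.265 ] r 0.057 ang -4.7
-0.0014 0.0028 0 0 0.01; -0.0029 0.0055 0 0 0.01; -0.0046 0.0082 0 0 0.01
```

Call:
arm_command(steps="-0.0014 0.0028 0 0 0.01; -0.003 0.0056 0 0 0.01; -0.003 0.0056 0 0 0.01; -0.003 0.0056 0 0 0.01")

```text
time_s: 8.2
tcp_pos: [0.6718, 0.1071, 0.2268]
ee_rot: [-3.077, -0.628, -0.006]
force: [3.5, 3.8, 5.7]
gripper_width: 0.0136
grasp_force: 20.6
```

```bash
python3 chk.py; python3 - <<'E'
import cv2,numpy as np
t=cv2.imread("pics/last_top.png")
g=cv2.resize(t[150:270,170:330],(800,600),interpolation=cv2.INTER_CUBIC)
cv2.imwrite("pics/crop4.png",np.clip(g*1.3,0,255).astype(np.uint8))
E
```

```text
tcp [0.67180901 0.10706005 0.22679847] r 0.06126246094456529 ang -6.9754388357684745 23.05760628974633
wrist peg [292. 202.] 0.72 [0.6951 0.1307 0.265 ] r 0.086 ang 10.9
wrist peg [320. 266.] 0.64 [0.6679 0.1042 0.265 ] r 0.058 ang -10.3
```

View pics/crop4.png

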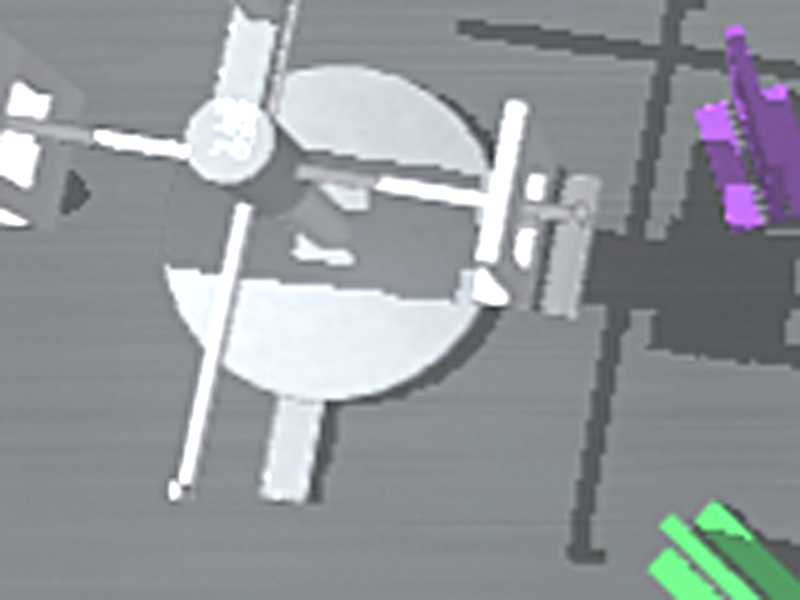

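The top crop shows the bare hook bar running (243,210)→(186,480) and the tab edges (278,402)→(262,497) and (324,402)→(308,500), nearly parallel. I compare their directions.

```bash
python3 - <<'E'
from h import *
im=imaging.get_image("top")
f=lambda x,y:(170+x/5-.4,150+y/5-.4)
a=lambda d:round(np.degrees(np.arctan2(d[1],d[0])),1)
B=[atz(im,f(*p),.168)[:2] for p in [(243,210),(186,482)]]
print("bar",B,a(B[1]-B[0]))
for z in (.006,.012,.02):
  P=[atz(im,f(*p),z)[:2] for p in [(262,497),(278,402),(308,500),(324,402)]]
  m=(P[0]+P[2])/2;print("tab",m,a(P[0]-P[1]),a(P[2]-P[3]))
  E=[atz(im,f(*p),z)[:2] for p in [(170,290),(195,335),(230,370),(275,397),(345,400),(400,385),(450,345),(330,68),(400,85),(450,120),(485,160)]]
  from scipy.optimize import least_squares
  r=least_squares(lambda c:[np.linalg.norm(e-c[:2])-c[2] for e in E],[.61,.11,.09]).x
  print("disc",r,"tabdir",a(m-r[:2]),np.linalg.norm(m-r[:2]),"bar miss",np.cross(B[1]-B[0],r[:2]-B[0])/np.linalg.norm(B[1]-B[0]))
E
```

```text
bar [array([0.58748505, 0.12046611]), array([0.46600168, 0.14071752])] 170.5
tab [0.46964867 0.13667287] 172.4 172.5
disc [0.60869557 0.11783929 0.08877749] tabdir 172.3 0.14031658755913165 bar miss -0.0008966224094543079
tab [0.46924469 0.13519315] 172.4 172.5
disc [0.60750051 0.11646672 0.08827241] tabdir 172.3 0.13951828529251942 bar miss 0.0006537735820289246
tab [0.46870604 0.13322019] 172.4 172.5
disc [0.60590709 0.11463662 0.08759896] tabdir 172.3 0.1384538821280374 bar miss 0.002720968391492128<stdin>:13: DeprecationWarning: Arrays of 2-dimensional vectors are deprecated. Use arrays of 3-dimensional vectors instead. (deprecated in NumPy 2.0)
```

Call:
arm_command(steps="0.0008 -0.0022 0 0 0.01; 0.0008 -0.0022 0 0 0.01; 0.0008 -0.0022 0 0 0.01")

```text
time_s: 8.85
tcp_pos: [0.6719, 0.1077, 0.2268]
ee_rot: [3.076, 0.626, 0.005]
force: [3.8, 0.2, 5.2]
gripper_width: 0.0133
grasp_force: 20.6
```

```bash
cat > bar.py <<'E'
from h import *
def fit():
    im=imaging.get_image("top");g=im["pixels"].max(2).astype(float)
    Cs=[]
    # sample across the bar between 35..85 % of its length, along rows
    for r in range(196,244):
        c=170+(243+(186-243)*((r-150)*5-210)/272)/5
        lo=int(c)-6;w=g[r,lo:lo+13];w=np.clip(w-np.median(w)-40,0,None)
        if w.sum()>20: Cs.append(atz(im,((w*np.arange(lo,lo+13)).sum()/w.sum(),r),.168)[:2])
    Cs=np.array(Cs);v=cv2.fitLine(np.float32(Cs),cv2.DIST_HUBER,0,.001,.001).ravel()
    return np.degrees(np.arctan2(v[1],v[0]))%180,len(Cs),v[2:]
if __name__=="__main__": print(fit())
E
python3 bar.py
```

```text
(np.float32(170.94171), 34, array([0.52259886, 0.1309926 ], dtype=float32))
```

Call:
arm_command(steps="0.0006 -0.0018 0 0 0.01; 0.0006 -0.0018 0 0 0.01; 0.0006 -0.0018 0 0 0.01")

```text
time_s: 9.2
tcp_pos: [0.6721, 0.109, 0.2268]
ee_rot: [3.076, 0.626, 0.006]
force: [4.7, -2.0, 5.2]
gripper_width: 0.0137
grasp_force: 20.6
```

```bash
python3 bar.py
```

```text
(np.float32(172.1669), 35, array([0.5068998 , 0.13112581], dtype=float32))
```

Call:
arm_command(steps="0 0 0 0 0.05; 0 0 0 0 0.05; 0 0 0 0 0.05; 0 0 -0.05 0 0.05; 0 0 -0.09 0 0.05")

```text
time_s: 9.75
tcp_pos: [0.6686, 0.1103, 0.3153]
ee_rot: [-3.078, -0.627, 0.007]
force: [1.7, 0.8, 0.4]
gripper_width: 0.0503
grasp_force: 0.0
```

```bash
python3 bar.py; python3 - <<'E'
from h import *
T=imaging.get_image("top");W=imaging.get_image("wrist")
for n,im in(("top",T),("wrist",W)):
    for x in models.spot_point("coupon",n)[:4]: print(n,np.round(x["xy"]),round(x["p"],2),np.round(atz(im,x["xy"],0),4))
print(delta([.628,-.237,.32]))
E
```

```text
(np.float32(172.15733), 35, array([0.50689983, 0.13113378], dtype=float32))
top [384. 152.] 0.95 [ 0.7281 -0.2778  0.    ]
top [314. 264.] 0.88 [ 0.4328 -0.0889  0.    ]
top [325. 184.] 0.84 [ 0.6432 -0.1186  0.    ]
top [370. 190.] 0.75 [ 0.6246 -0.2364  0.    ]
wrist [364. 312.] 0.96 [ 0.4216 -0.0946  0.    ]
wrist [536. 211.] 0.77 [ 0.7301 -0.2806  0.    ]
wrist [483. 254.] 0.71 [ 0.6224 -0.2399  0.    ]
wrist [428. 218.] 0.55 [ 0.6449 -0.1124  0.    ]
(array([-0.1745,  0.3033, -0.0049]), np.float64(23.031827345909317))
```

Call:
arm_command(steps="-0.02 0.035 0 0 0.07; -0.045 0.078 0 0 0.07; -0.07 0.12 0 0 0.07; -0.095 0.165 0 0 0.07; -0.115 0.2 0 0 0.07")

```text
time_s: 10.5
tcp_pos: [0.6411, -0.1208, 0.3136]
ee_rot: [-3.077, -0.626, 0.006]
force: [0.3, 0.3, -0.4]
gripper_width: 0.0696
grasp_force: 0.0
```

Call:
arm_command(steps="-0.02 0.035 0 -8 0.07; -0.04 0.07 0 -16 0.07; -0.06 0.1 0 -24 0.07; -0.06 0.1 0 -32 0.07; -0.06 0.1 0 -40 0.07")

```text
time_s: 11.0
tcp_pos: [0.6251, -0.2355, 0.3131]
ee_rot: [-2.672, -1.644, 0.004]
force: [0.1, 0.1, 0.0]
gripper_width: 0.07
grasp_force: 0.0
```

Call:
arm_command(steps="0 0 0 -8 0.07; 0 0 0 -16 0.07; 0 0 0 -22 0.07; 0 0 0 -22 0.07")

```text
time_s: 11.4
tcp_pos: [0.6257, -0.2338, 0.3136]
ee_rot: [-2.313, -2.12, 0.002]
force: [-0.2, 0.6, 0.5]
gripper_width: 0.0701
grasp_force: 0.0
```

```bash
python3 - <<'E'
from h import *
W=imaging.get_image("wrist");cv2.imwrite("pics/wrist5.png",W["pixels"])
for x in models.spot_point("coupon","wrist")[:4]: print(np.round(x["xy"]),round(x["p"],2),np.round(atz(W,x["xy"],0),4))
print(status.get_state()["tcp_pos"],delta([.627,-.237,.3]))
E
```

```text
[387. 174.] 0.9 [ 0.7353 -0.2763  0.    ]
[318. 154.] 0.84 [ 0.6231 -0.2332  0.    ]
[330.  69.] 0.79 [ 0.6537 -0.1079  0.    ]
[180.  74.] 0.59 [ 0.4256 -0.095   0.    ]
[ 0.62599244 -0.23391453  0.3143132 ] (array([-0.003 ,  0.0013,  0.0143]), np.float64(84.89861896576535))
```

View pics/wrist5.png

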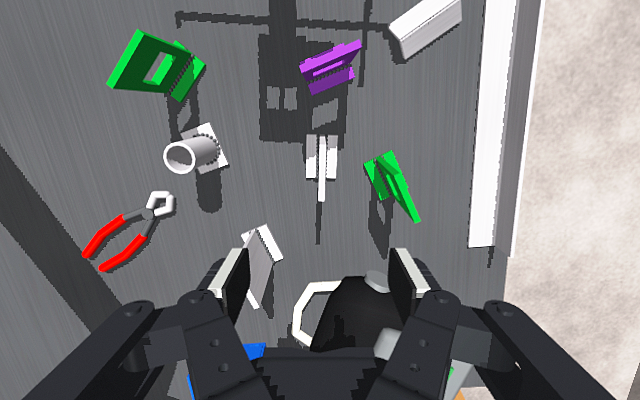

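The wrist picture shows the coupon's plate edge-on, with its top edge at about (322,137)→(321,202). The green tee at (395,185) is well clear on the right.

```bash
python3 - <<'E'
from h import *
W=imaging.get_image("wrist");g=W["pixels"].min(2).astype(float)
P=[]
for r in range(150,200,2):
    w=np.clip(g[r,312:332]-150,0,None)
    if w.sum(): 
        c=(w*np.arange(312,332)).sum()/w.sum()
        if r>182:P.append(atz(W,(c,r),.134)[:2])
P=np.array(P);print(P);v=cv2.fitLine(np.float32(P),cv2.DIST_HUBER,0,.001,.001).ravel();print(v,np.degrees(np.arctan2(v[1],v[0]))%180)
for e in [(322,136),(321,202)]: print(atz(W,e,.134))
t=[ .627,-.237]; print(proj(W,[[.627,-.202,.134],[.627,-.272,.134],[.627,-.237,0]]))
E
```

```text
[[ 0.62717841 -0.25066661]
 [ 0.62669291 -0.25318374]
 [ 0.62648641 -0.25573637]
 [ 0.62626123 -0.25829796]
 [ 0.62604082 -0.26087068]
 [ 0.62550282 -0.26342583]
 [ 0.62529412 -0.26602114]
 [ 0.62507221 -0.26862613]]
[ 0.11483701  0.99338436  0.6260661  -0.25960356] 83.40577
[ 0.63338083 -0.19281325  0.134     ]
[ 0.62508621 -0.27390964  0.134     ]
[[317.3066557  144.35373407]
 [322.3858903  200.42882571]
 [319.85894938 155.68029087]]
```

Call:
arm_command(steps="-0.003 0.0023 0.04 1 0.07; -0.003 0.0023 0.08 1 0.07; -0.003 0.0023 0.12 1 0.07; -0.003 0.0023 0.16 1 0.07; -0.003 0.0023 0.195 1 0.07")

```text
time_s: 12.05
tcp_pos: [0.6277, -0.2369, 0.1184]
ee_rot: [-2.335, -2.1, 0.001]
force: [0.5, -0.1, 0.1]
gripper_width: 0.07
grasp_force: 0.0
```

Call:
arm_command(steps="0 0 0.01 0 0.07; 0 0 0.021 0 0.07; 0 0 0.021 0 0.07; 0 0 0.021 0 0.07")

```text
time_s: 12.45
tcp_pos: [0.6297, -0.238, 0.1015]
ee_rot: [2.333, 2.101, 0.001]
force: [0.9, -0.0, 0.2]
gripper_width: 0.07
grasp_force: 0.0
```

```bash
python3 - <<'E'
from h import *
W=imaging.get_image("wrist");cv2.imwrite("pics/wrist6.png",W["pixels"]);cv2.imwrite("pics/side6.png",imaging.get_image("side")["pixels"])
print(delta([.628,-.237,.098]))
E
```

```text
(array([ 0.0009, -0.002 ,  0.0038]), np.float64(84.01548394471862))
```

View pics/wrist6.png

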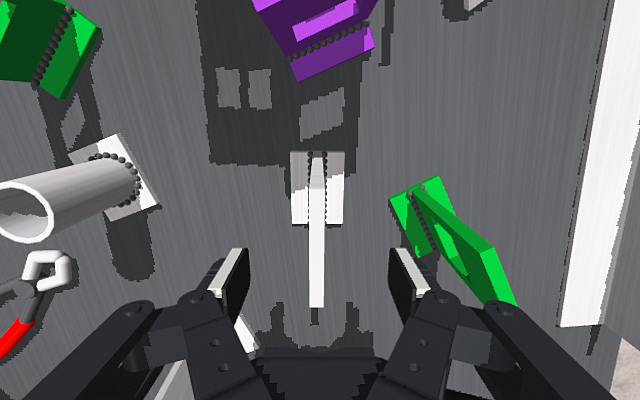

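The plate (316, rows 155–307) is centred between the pads at columns 235 and 400. Closing now.

Call:
arm_command(steps="0 0 0.002 0 0.035; 0 0 0.002 0 0; 0 0 0.002 0 0; 0 0 0.002 0 0; 0 0 0.002 0 0", grip_force=70)

```text
time_s: 13.05
tcp_pos: [0.6285, -0.2375, 0.098]
ee_rot: [2.334, 2.102, -0.0]
force: [-0.6, 0.1, 1.4]
gripper_width: 0.0018
grasp_force: 68.8
```

Call:
arm_command(steps="0 0 0 0 0; 0 0 0 0 0; 0 0 -0.01 0 0; 0 0 -0.03 0 0; 0 0 -0.05 0 0")

```text
time_s: 13.55
tcp_pos: [0.6277, -0.2371, 0.1479]
ee_rot: [-2.333, -2.101, 0.001]
force: [0.0, 0.4, -0.2]
gripper_width: -0.0001
grasp_force: 0.0
```

```bash
python3 - <<'E'
from h import *
W=imaging.get_image("wrist")["pixels"];S=imaging.get_image("side")["pixels"]
cv2.imwrite("pics/c7.png",np.hstack([cv2.resize(W[100:400,170:470],(400,400)),cv2.resize(S[200:350,270:420],(400,400),interpolation=cv2.INTER_CUBIC)]))
for x in models.spot_point("coupon","wrist")[:4]: print(np.round(x["xy"]),round(x["p"],2))
E
```

```text
[327.  46.] 0.82
[321. 179.] 0.76
[97. 54.] 0.64
[417. 204.] 0.57
```

View pics/c7.png

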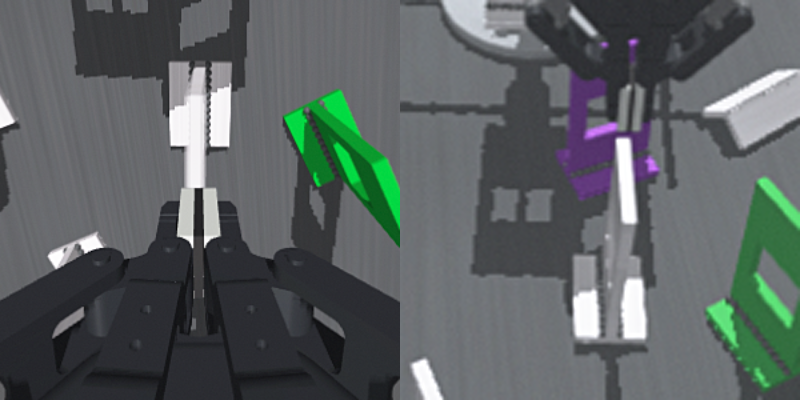

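Crop 7 shows the coupon still upright in its place, with the plate's near end at wrist (317,240) and its top edge at side (354,252)→(355,283). The jaws shut empty, so I check for an offset.

```bash
python3 - <<'E'
from h import *
W=imaging.get_image("wrist");S=imaging.get_image("side");T=imaging.get_image("top")
s=status.get_state();p=np.array(s["tcp_pos"]);print(p,s["gripper_width"])
print("tcp in side",proj(S,p),"wrist",proj(W,p),"grasp wrist",proj(W,p+[0,0,.0187]))
n=(317,239);print("near end W",atz(W,n,.134))
for e in [(353.6,252.5),(355.5,283)]: print("side",atz(S,e,.134))
print("tri near",tri([(W,n),(S,(355.5,283))]))
for nm,im in(("side",S),("top",T),("wrist",W)):
    for x in models.spot_point("coupon",nm)[:5]: print(nm,np.round(x["xy"]),round(x["p"],2),np.round(atz(im,x["xy"],0),3))
# dark/bright pads in side: bright pad columns near tcp
E
```

```text
[ 0.62780251 -0.23702172  0.14663542] -3.2593939635957934e-05
tcp in side [[352.48186268 261.10528934]] wrist [[315.53367433 226.22673944]] grasp wrist [[315.26972253 238.38700348]]
near end W [ 0.62710839 -0.2520285   0.134     ]
side [ 0.63573957 -0.20631728  0.134     ]
side [ 0.62757384 -0.27311939  0.134     ]
tri near [ 0.6285603  -0.2600777   0.11775503]
side [408. 326.] 0.87 [ 0.736 -0.278  0.   ]
side [246. 265.] 0.8 [ 0.427 -0.1    0.   ]
side [350. 262.] 0.76 [ 0.653 -0.11   0.   ]
side [349. 313.] 0.65 [ 0.63  -0.239  0.   ]
top [320. 182.] 0.62 [ 0.646 -0.105  0.   ]
wrist [319. 178.] 0.96 [ 0.63 -0.24  0.  ]
wrist [413. 197.] 0.78 [ 0.734 -0.274  0.   ]
wrist [324.  44.] 0.67 [ 0.65  -0.106  0.   ]
wrist [96. 52.] 0.6 [ 0.426 -0.092  0.   ]
```

```bash
python3 - <<'E'
from h import *
W=imaging.get_image("wrist");S=imaging.get_image("side")
s=status.get_state();p=np.array(s["tcp_pos"]);M=Ro.from_rotvec(s["ee_rot"]).as_matrix()
for dz in (0,.01,.0187,.03,.04):
    print(dz,"wrist front face",proj(W,p+M@[.011,0,-dz])[0].round(1),"wrist back",proj(W,p+M@[-.011,0,-dz])[0].round(1),"side front(-y)",proj(S,p+M@[-.011,0,-dz])[0].round(1))
g=W["pixels"].min(2)
for c in (308,312,324,328,331): print(c,g[226:296:3,c].tolist())
h=S["pixels"].min(2)
for c in (350,353,355,357,359,361): print(c,h[225:270:2,c].tolist())
E
```

```text
0 wrist front face [318.5 213.1] wrist back [318.6 244.8] side front(-y) [353.1 266.1]
0.01 wrist front face [318.5 218.9] wrist back [318.5 251.9] side front(-y) [353.6 262. ]
0.0187 wrist front face [318.5 224.3] wrist back [318.5 258.7] side front(-y) [353.9 258.4]
0.03 wrist front face [318.4 232.3] wrist back [318.5 268.6] side front(-y) [354.4 253.6]
0.04 wrist front face [318.4 240.3] wrist back [318.4 278.5] side front(-y) [354.8 249.3]
308 [107, 109, 106, 105, 105, 175, 197, 198, 195, 198, 196, 197, 197, 198, 197, 197, 197, 245, 27, 43, 45, 42, 45, 41]
312 [100, 100, 100, 100, 102, 178, 197, 198, 198, 197, 196, 197, 197, 200, 198, 198, 197, 237, 255, 7, 38, 42, 36, 17]
324 [247, 248, 248, 249, 249, 191, 200, 200, 201, 201, 200, 201, 203, 204, 202, 204, 204, 241, 252, 219, 31, 19, 22, 23]
328 [99, 100, 101, 101, 102, 179, 197, 199, 199, 196, 196, 198, 197, 197, 197, 199, 195, 240, 26, 42, 42, 42, 44, 45]
331 [103, 104, 103, 104, 103, 187, 206, 204, 200, 202, 200, 198, 198, 198, 196, 197, 196, 235, 41, 43, 42, 44, 43, 43]
350 [45, 49, 48, 50, 49, 44, 50, 52, 59, 72, 86, 91, 118, 106, 255, 255, 255, 255, 255, 254, 254, 255, 246]
353 [47, 48, 46, 50, 43, 124, 136, 138, 136, 135, 135, 121, 110, 86, 242, 255, 255, 255, 255, 255, 255, 255, 255]
355 [51, 75, 72, 72, 75, 144, 72, 65, 53, 51, 48, 61, 71, 57, 49, 56, 66, 81, 89, 119, 122, 154, 181]
357 [49, 72, 48, 46, 64, 129, 116, 119, 126, 129, 139, 138, 137, 93, 53, 54, 72, 68, 59, 55, 56, 52, 66]
359 [46, 47, 46, 48, 47, 119, 137, 128, 123, 101, 97, 90, 81, 63, 55, 55, 77, 59, 60, 60, 60, 54, 68]
361 [46, 48, 49, 50, 47, 49, 50, 49, 51, 48, 46, 49, 54, 53, 54, 54, 72, 58, 57, 59, 59, 62, 70]
```

Both cameras agree that the real fingertips sit about 39 mm above the reported TCP. That explains the miss: the tips closed at about z=0.137, over the 0.134 top. It also explains the shallow peg grip. I'll regrasp about 39 mm lower.

Call:
arm_command(steps="0 0 0 0 0.05; 0 0 0 0 0.05; 0 0 0 0 0.05; 0 0 0.02 0 0.05; 0 0 0.04 0 0.05")

```text
time_s: 14.6
tcp_pos: [0.6294, -0.2378, 0.1082]
ee_rot: [2.333, 2.101, 0.001]
force: [0.3, -0.3, -0.2]
gripper_width: 0.0504
grasp_force: 0.0
```

Call:
arm_command(steps="0 0 0.02 0 0.05; 0 0 0.04 0 0.05; 0 0 0.048 0 0.05; 0 0 0.048 0 0.05; 0 0 0.048 0 0.05")

```text
time_s: 15.1
tcp_pos: [0.6291, -0.2377, 0.0606]
ee_rot: [2.334, 2.102, 0.001]
force: [-0.0, -0.8, 0.7]
gripper_width: 0.0498
grasp_force: 0.0
```

Call:
arm_command(steps="0 0 0 0 0.02; 0 0 0 0 0; 0 0 0 0 0; 0 0 0 0 0; 0 0 0 0 0", grip_force=60)

```text
time_s: 15.6
tcp_pos: [0.6289, -0.2377, 0.0607]
ee_rot: [2.333, 2.102, 0.0]
force: [-1.3, -0.0, 5.5]
gripper_width: 0.0074
grasp_force: 59.6
```

```bash
python3 bar.py; python3 - <<'E'
from h import *
W=imaging.get_image("wrist")
for x in models.spot_point("coupon","wrist")[:4]: print(np.round(x["xy"]),round(x["p"],2),np.round(atz(W,x["xy"],0),3))
s=status.get_state();print({k:np.round(s[k],3).tolist() for k in("time_s","tcp_pos","force","gripper_width","grasp_force","q")})
E
```

```text
(np.float32(172.19302), 38, array([0.51188326, 0.13049199], dtype=float32))
[443. 233.] 0.96 [ 0.733 -0.279  0.   ]
[317. 199.] 0.88 [ 0.628 -0.236  0.   ]
[ 8. 36.] 0.81 [ 0.426 -0.095  0.   ]
{'time_s': 15.75, 'tcp_pos': [0.629, -0.238, 0.061], 'force': [-1.936, -0.622, 6.518], 'gripper_width': 0.008, 'grasp_force': 59.626, 'q': [-0.471, 0.654, -0.017, 0.898, -0.0, 1.204]}
```

Call:
arm_command(steps="0 0 -0.03 0 0; 0 0 -0.07 0 0; 0 0 -0.12 0 0; 0 0 -0.17 0 0; 0 0 -0.22 0 0")

```text
time_s: 16.25
tcp_pos: [0.6278, -0.2368, 0.2802]
ee_rot: [-2.332, -2.101, 0.001]
force: [1.7, -1.7, -4.0]
gripper_width: 0.0071
grasp_force: 59.3
```

```bash
python3 - <<'E'
from h import *
S=imaging.get_image("side");W=imaging.get_image("wrist")
for x in models.spot_point("coupon","side")[:5]: print(np.round(x["xy"]),round(x["p"],2),np.round(atz(S,x["xy"],0),3),np.round(atz(S,x["xy"],.21),3))
s=status.get_state();print({k:np.round(s[k],3).tolist() for k in("time_s","tcp_pos","force","gripper_width","grasp_force")})
print(delta([.422,.143,.29]))
E
```

```text
[405. 326.] 0.93 [ 0.731 -0.277  0.   ] [ 0.662 -0.404  0.21 ]
[349. 261.] 0.93 [ 0.65  -0.108  0.   ] [ 0.609 -0.292  0.21 ]
[248. 262.] 0.75 [ 0.431 -0.092  0.   ] [ 0.464 -0.281  0.21 ]
[357. 232.] 0.74 [ 0.685 -0.018  0.   ] [ 0.632 -0.232  0.21 ]
{'time_s': 16.4, 'tcp_pos': [0.63, -0.238, 0.283], 'force': [-0.242, -0.401, -5.441], 'gripper_width': 0.007, 'grasp_force': 59.277}
(array([ 0.3575, -0.247 , -0.0092]), np.float64(84.02519711490613))
```

Call:
arm_command(steps="0.015 -0.025 0 0 0; 0.04 -0.06 0 0 0; 0.07 -0.09 0 0.6 0; 0.1 -0.12 0 1.2 0; 0.13 -0.15 0 1.8 0")

```text
time_s: 16.9
tcp_pos: [0.4899, -0.0907, 0.2765]
ee_rot: [-2.364, -2.061, 0.004]
force: [1.1, 0.3, -3.4]
gripper_width: 0.0075
grasp_force: 60.7
```

```bash
python3 -c "
from h import *
print(delta([.422,.143,.29]))"
```

```text
(array([ 0.2223, -0.0992, -0.0127]), np.float64(82.16878038416263))
```

Call:
arm_command(steps="0.035 -0.025 0 0 0; 0.08 -0.045 0 0 0; 0.125 -0.065 0 0 0; 0.165 -0.085 0 0 0; 0.2 -0.096 0 0 0")

```text
time_s: 17.4
tcp_pos: [0.4214, 0.1204, 0.2771]
ee_rot: [-2.363, -2.064, 0.007]
force: [0.8, 0.1, -4.6]
gripper_width: 0.0074
grasp_force: 60.7
```

Call:
arm_command(steps="0.01 0 0 0 0; 0.019 0 0 0 0; 0.019 0 0 0 0; 0.019 0 0 0 0")

```text
time_s: 17.8
tcp_pos: [0.4274, 0.1366, 0.2789]
ee_rot: [-2.368, -2.064, 0.003]
force: [-1.6, -1.2, -5.3]
gripper_width: 0.0068
grasp_force: 60.7
```

```bash
cat > st.py <<'E'
from h import *
import sys
s=status.get_state();p=np.array(s["tcp_pos"])
print({k:np.round(s[k],4).tolist() for k in("time_s","tcp_pos","force","gripper_width")})
print("delta",delta([float(a) for a in sys.argv[1:4]]))
for n in("side","top","wrist"):
    im=imaging.get_image(n);u=p[2]-.0607
    for x in models.spot_point("coupon",n):
        P=atz(im,x["xy"],u)
        if np.linalg.norm(P[:2]-p[:2])<.05: print(n,np.round(x["xy"]),round(x["p"],2),P.round(3))
E
python3 st.py .422 .143 .1657; python3 bar.py
```

```text
{'time_s': 17.8, 'tcp_pos': [0.4274, 0.1366, 0.2789], 'force': [-1.5977, -1.2218, -5.326], 'gripper_width': 0.0068}
delta (array([ 0.0057, -0.006 ,  0.1132]), np.float64(82.16102115589115))
side [243. 122.] 0.57 [0.434 0.139 0.218]
top [200. 266.] 0.6 [0.421 0.138 0.218]
wrist [320. 201.] 0.6 [0.429 0.136 0.218]
(np.float32(172.15771), 35, array([0.50689983, 0.13113447], dtype=float32))
```

Call:
arm_command(steps="0.006 -0.009 0 0 0; 0.006 -0.009 0.02 0 0; 0.006 -0.009 0.05 0 0; 0.006 -0.009 0.08 0 0; 0.006 -0.009 0.113 0 0")

```text
time_s: 18.65
tcp_pos: [0.4192, 0.1452, 0.1663]
ee_rot: [2.366, 2.066, 0.002]
force: [1.2, -0.5, -5.1]
gripper_width: 0.0069
grasp_force: 60.7
```

Call:
arm_command(steps="0 0 0 0 0; 0 0 0 0 0; 0 0 0 0 0")

```text
time_s: 18.95
tcp_pos: [0.4207, 0.1451, 0.1686]
ee_rot: [2.366, 2.065, 0.004]
force: [-0.2, 0.6, -3.7]
gripper_width: 0.0073
grasp_force: 60.7
```

```bash
python3 st.py .4916 .1333 .1657; python3 bar.py
python3 - <<'E'
from h import *
# predicted window opening outline vs. hook tip in wrist/side
for n in("side","wrist"):
    im=imaging.get_image(n);cv2.imwrite(f"pics/pre_{n}.png",im["pixels"])
    for x in models.spot_point("hook",n)[:2]: print(n,"hook",np.round(x["xy"]),round(x["p"],2),atz(im,x["xy"],.17).round(3))
E
```

```text
{'time_s': 18.95, 'tcp_pos': [0.4207, 0.1451, 0.1686], 'force': [-0.2113, 0.6084, -3.7226], 'gripper_width': 0.0073}
delta (array([-0.0021,  0.0718,  0.0031]), np.float64(82.23389435180398))
side [242. 157.] 0.9 [0.419 0.162 0.108]
top [210. 268.] 0.6 [0.42  0.149 0.108]
wrist [316. 198.] 0.58 [0.419 0.148 0.108]
(np.float32(172.15356), 35, array([0.50689983, 0.1311354 ], dtype=float32))
side hook [266. 142.] 0.57 [0.484 0.123 0.17 ]
wrist hook [433. 232.] 0.86 [0.491 0.134 0.17 ]
```

Call:
arm_command(steps="-0.002 0 0.002 0 0; -0.002 0.01 0.002 0 0; -0.002 0.02 0.002 0 0; -0.002 0.03 0.002 0 0; -0.002 0.04 0.002 0 0")

```text
time_s: 20.0
tcp_pos: [0.4601, 0.137, 0.1648]
ee_rot: [2.367, 2.065, 0.0]
force: [-0.4, -0.3, -3.9]
gripper_width: 0.0073
grasp_force: 60.7
```

Call:
arm_command(steps="0 0.008 0 0 0; 0 0.016 0 0 0; 0 0.024 0 0 0; 0 0.032 0 0 0; 0 0.032 0 0 0")

```text
time_s: 20.5
tcp_pos: [0.4918, 0.1328, 0.1648]
ee_rot: [2.367, 2.065, 0.001]
force: [0.2, 0.0, -4.4]
gripper_width: 0.0071
grasp_force: 60.7
```

```bash
python3 st.py .4916 .1333 .1427; python3 bar.py
```

```text
{'time_s': 20.5, 'tcp_pos': [0.4918, 0.1328, 0.1648], 'force': [0.1688, 0.012, -4.4066], 'gripper_width': 0.0071}
delta (array([ 0.0005, -0.0003,  0.0221]), np.float64(82.19648498766094))
side [274. 162.] 0.97 [0.497 0.139 0.104]
top [217. 237.] 0.91 [0.491 0.136 0.104]
wrist [317. 199.] 0.97 [0.489 0.134 0.104]
(np.float32(173.32643), 29, array([0.5299181 , 0.12714085], dtype=float32))
```

Call:
arm_command(steps="0 0 0.006 0 0; 0 0 0.012 0 0; 0 0 0.017 0 0; 0 0 0.018 0 0; 0 0 0.018 0 0")

```text
time_s: 21.35
tcp_pos: [0.4901, 0.1329, 0.1463]
ee_rot: [-2.367, -2.065, 0.001]
force: [0.8, -0.6, -5.2]
gripper_width: 0.007
grasp_force: 60.6
```

Call:
arm_command(steps="0 0 0.001 0 0; 0 0 0.002 0 0; 0 0 0.002 0 0")

```text
time_s: 21.65
tcp_pos: [0.4905, 0.1329, 0.1448]
ee_rot: [2.367, 2.066, 0.0]
force: [1.1, 1.2, -4.6]
gripper_width: 0.0073
grasp_force: 60.6
```

Call:
arm_command(steps="0 0 0.001 0 0; 0 0 0.001 0 0; 0 0 0.001 0 0")

```text
time_s: 21.95
tcp_pos: [0.4904, 0.1329, 0.1438]
ee_rot: [-2.367, -2.066, -0.0]
force: [0.3, 0.6, -4.0]
gripper_width: 0.0071
grasp_force: 60.6
```

Call:
arm_command(steps="0 0 0.001 0 0; 0 0 0.001 0 0; 0 0 0.001 0 0")

```text
time_s: 22.25
tcp_pos: [0.4904, 0.1329, 0.1427]
ee_rot: [-2.367, -2.066, 0.0]
force: [1.4, -0.7, -4.3]
gripper_width: 0.0072
grasp_force: 60.6
```

Call:
arm_command(steps="0 0 0.001 0 0; 0 0 0.001 0 0; 0 0 0.001 0 0")

```text
time_s: 22.55
tcp_pos: [0.4906, 0.1329, 0.1423]
ee_rot: [2.367, 2.065, 0.001]
force: [-2.2, -0.8, 3.3]
gripper_width: 0.0071
grasp_force: 61.9
```

Call:
arm_command(steps="0 0 -0.0005 0 0.01; 0 0 -0.0005 0 0.014; 0 0 -0.0005 0 0.02; 0 0 -0.0005 0 0.03; 0 0 -0.0005 0 0.04", grip_force=20)

```text
time_s: 23.05
tcp_pos: [0.4905, 0.1329, 0.1423]
ee_rot: [2.367, 2.066, 0.0]
force: [-0.6, 0.1, -0.5]
gripper_width: 0.0395
grasp_force: 0.1
```

Call:
arm_command(steps="0 0 0 0 0.04; 0 0 0 0 0.04; 0 0 -0.01 0 0.04; 0 0 -0.03 0 0.04; 0 0 -0.06 0 0.04")

```text
time_s: 23.55
tcp_pos: [0.4892, 0.1328, 0.2023]
ee_rot: [-2.366, -2.064, 0.004]
force: [1.0, -0.5, -0.2]
gripper_width: 0.04
grasp_force: 0.0
```

Call:
arm_command(steps="0 0 -0.03 0 0.04; 0 0 -0.07 0 0.04; 0 0 -0.11 0 0.04; 0 0 -0.15 0 0.04; 0 0 -0.15 0 0.04")

```text
time_s: 24.05
tcp_pos: [0.4927, 0.1332, 0.3587]
ee_rot: [2.363, 2.062, 0.013]
force: [1.0, 0.6, 0.7]
gripper_width: 0.0397
grasp_force: 0.0
```

```bash
cat > fin.py <<'E'
from h import *
print(status.get_state()["time_s"],status.get_state()["tcp_pos"],status.get_state()["force"])
A=np.array([.6105,.117])
for n in("side","top","wrist"):
    im=imaging.get_image(n);cv2.imwrite(f"pics/fin_{n}.png",im["pixels"])
    for q,z in(("coupon",.082),("hook",.17),("peg",.265)):
        for x in models.spot_point(q,n):
            P=atz(im,x["xy"],z);d=P[:2]-A
            if np.linalg.norm(d)<.16: print(n,q,np.round(x["xy"],1),round(x["p"],2),P.round(3),"r",round(np.linalg.norm(d),3),"ang",round(np.degrees(np.arctan2(d[1],d[0])),1))
E
python3 fin.py; python3 bar.py
```

```text
24.05 [0.4927492  0.13322312 0.35874949] [1.0159566  0.61234638 0.66990613]
side coupon [272.  171.5] 0.71 [0.491 0.131 0.082] r 0.121 ang 173.4
side hook [269.5 144.3] 0.84 [0.491 0.114 0.17 ] r 0.119 ang -178.7
side peg [348.  106.4] 0.57 [0.667 0.098 0.265] r 0.06 ang -19.0
top coupon [222.3 238.6] 0.68 [0.49  0.129 0.082] r 0.121 ang 174.2
top hook [209.  235.3] 0.81 [0.489 0.136 0.17 ] r 0.123 ang 171.0
top peg [212.  139.3] 0.96 [0.676 0.112 0.265] r 0.066 ang -4.6
wrist coupon [320.3 161.6] 0.59 [0.491 0.127 0.082] r 0.12 ang 175.0
wrist coupon [387.9 148.9] 0.34 [0.593 0.133 0.082] r 0.023 ang 138.2
wrist hook [316.3 169.1] 0.64 [0.487 0.135 0.17 ] r 0.125 ang 171.8
wrist peg [518.6 195.1] 0.74 [0.67  0.105 0.265] r 0.061 ang -11.3
(np.float32(172.56564), 31, array([0.5276028 , 0.12784955], dtype=float32))
```

Call:
arm_command(steps="0 -0.04 -0.03 0 0.04; 0 -0.08 -0.05 0 0.04; 0 -0.1 -0.05 0 0.04; 0 -0.1 -0.05 0 0.04; 0 -0.1 -0.05 0 0.04")

```text
time_s: 25.2
tcp_pos: [0.3917, 0.1465, 0.4024]
ee_rot: [2.366, 2.066, 0.001]
force: [-0.2, 0.1, -0.1]
gripper_width: 0.0398
grasp_force: 0.0
```

Call:
arm_command(steps="0 0 0 0 0.04; 0 0 0 0 0.04; 0 0 0 0 0.04; 0 0 0 0 0.04; 0 0 0 0 0.04")

```text
time_s: 25.7
tcp_pos: [0.3916, 0.1464, 0.402]
ee_rot: [-2.367, -2.065, 0.001]
force: [-0.8, -0.8, -0.1]
gripper_width: 0.0398
grasp_force: 0.0
```

```bash
python3 fin.py; python3 bar.py; python3 - <<'E'
from h import *
a=[imaging.get_image("side")["pixels"].astype(int) for _ in range(8)]
print([int((np.abs(x[80:260,200:330]-a[0][80:260,200:330]).max(2)>40).sum()) for x in a])
# expected upright plate: outer top-edge ends and foot corners, vs bright pixels
im=imaging.get_image("top");r=np.array([-.9907,.1358,0]);l=np.array([.1358,.9907,0]);A=np.array([.6105,.117,.082])
c=A+.12*r
pts=[c+[0,0,.134]+s*.035*l for s in(1,-1)]
for q in pts: print("predicted top edge end",proj(im,q).round(1))
g=im["pixels"].min(2);e=proj(im,c+[0,0,.134])[0];print(e);x,y=e.astype(int);print(g[y-8:y+9:2,x-22:x+23:2])
E
```

```text
25.7 [0.39156686 0.14635469 0.40204549] [-0.82593968 -0.77148867 -0.11118014]
side coupon [271.1 171.9] 0.85 [0.488 0.129 0.082] r 0.123 ang 174.2
side hook [268.2 140.9] 0.9 [0.488 0.13  0.17 ] r 0.123 ang 173.9
side peg [346.3 108.5] 0.57 [0.662 0.088 0.265] r 0.059 ang -29.8
top coupon [223.3 237.8] 0.97 [0.492 0.127 0.082] r 0.119 ang 175.2
top coupon [213.3 235. ] 0.72 [0.499 0.151 0.082] r 0.117 ang 162.8
top hook [211.5 232.5] 0.72 [0.495 0.131 0.17 ] r 0.116 ang 173.1
top peg [213.4 141.6] 0.78 [0.671 0.109 0.265] r 0.062 ang -7.9
wrist coupon [376.7 153.3] 0.58 [0.487 0.133 0.082] r 0.125 ang 172.6
wrist hook [393.  163.5] 0.9 [0.493 0.131 0.17 ] r 0.118 ang 173.0
wrist peg [581.7 181.3] 0.8 [0.67  0.105 0.265] r 0.06 ang -11.2
wrist peg [433.3 146.2] 0.59 [0.515 0.165 0.265] r 0.107 ang 153.5
(np.float32(171.99179), 31, array([0.52265567, 0.12882292], dtype=float32))
[0, 0, 0, 0, 0, 0, 0, 0]
predicted top edge end [[187.9 229.7]]
predicted top edge end [[220.6 234.2]]
[204.19603289 231.95437017]
[[101 101 101 102 102 103 103 104 104 104 104 104 104 105  97 228 160 180
  183 179 179 178 176]
 [ 99 100 100 100 101 100 100 102 101 102 103 102 102 101  82 248 131  90
  146 177 176 179 177]
 [102 102  97  94  92  96  99 101 102 102 104 104 104 103 249 247 121 150
  139 118 153 164 167]
 [102 101  97 243 220 197 171 155 135 117 103  93  94 119 230 227 152 227
  223 226 230 235 238]
 [ 98  98 135 230 232 230 228 227 228 231 235 236 217 192 222 202 184 227
  227 229 225 224 222]
 [ 98  98  92  83 110 112 179 213 217 215 228 232 229 227 225 224 224 224
  219 140 225 231 229]
 [100  99 101 100  99  99  99 100 100  98  93  89 114 145 174 213 219 225
  218 105 108 111 150]
 [102 102 102 103 103 103 103 104 104 105 106 104 143 111 255 117 117 108
  105 110 111 114 110]
 [ 98  97  99  99  99 100  99  99 100 101 101 101  89  82 247 115  85 100
  120 111 119 112 107]]
```

```bash
python3 -c "
from h import *
print(workorder.hand_in())"
```

```text
the job is handed in; nothing more can be done
None
```

I turned the empty hook over the pointer tab (bar at about 172°, tab at about 172.3°), hung the windowed tee on it about 120 mm from the axis, upright and still by camera, and handed the job in at about 27 s; no verdict came back.

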